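Clear the spray can, gauge the next sleeve, sort it

ROBOT

A 7-joint arm with a two-finger parallel gripper is mounted at the origin on the work surface. World frame = base frame: x ahead of the robot, y to its left, z up, the work surface at z = 0. Lengths are in m, angles in rad, forces in N, time in s.
With the tool pointing down it reaches from about 0.4 to 0.925 m from the base axis. Payload 4.1 kg.
Tool frame: the origin (TCP) lies between the finger pads; the fingertips stand 17 mm ahead of it and the grasp point (between the pads) lies 2 mm behind it (manip.nose_length is the distance from the TCP to the fingertips, in m); z points along the fingers, y is the line along which they close (so a half turn about z gives the same grasp; the last joint's range is limited). The gripper opens to 85 mm and grips with 20 to 120 N. Pads are 22 mm wide; open, the fingers measure 114 mm over their backs; the gripper's body (76 mm by 85 mm) begins 54 mm behind the grasp point. The pads swing forward as they close: fully open they stand 13 mm farther back than shut.
Start: joints at [-0.099, 0.398, 0.045, 1.537, -0.019, 1.207, -0.051], TCP at [0.65, 0, 0.248] pointing down, gripper open.
Joint ranges: [-2.82, 2.82], [-0.49, 2.23], [-1.37, 1.46], [0, 2.46], [-1.36, 4.5], [0.23, 2], [-2.94, 2.94]. Speed limits (rad/s): [2.57, 2.57, 3.14, 3.14, 3.14, 3.14, 3.14].

INTERFACE

Orientations are given as a rotation vector (axis times angle).
In Python, from station import manip gives the robot as it stands. The module is installed in compiled form; this text tells all that it offers.
- The arm moves only by the tool step_arm, never from a script. Its argument "series" is a list that holds one entry, the list of rows, each a list of 4 numbers: the shift along the tool's x, y, z in cm, then the turn about the tool's z in degrees. In form: [[[dx, dy, dz, yaw], ...]]. A call has 1 to 8 rows; each row is the pose to reach, as a shift and turn from the pose commanded when the call began, along the tool's axes at that moment; what a row does not reach only later rows make up. A row lasts 1/10 s, in which the tool goes at most 50 mm and 8.59 degrees, less where a joint would pass 70% of its speed; a pose out of reach is approached as far as the arm can. A call with a gripper value outside its range is refused whole. "hand" is the finger opening in cm, from 0 to 8.54, set as the call begins (left out, the last holds). The fingers move at their own pace and stop on an object; "newtons" is the grip in N (left out, the last holds). Time passes only in rows, so rows that repeat a pose let the fingers close. It gives the time, the measured TCP pose, the force, the opening and the grip force at its end, in the units of the state.
- manip.sense(): the state, without advancing time (a new reading comes with each control period).
- manip.read_camera(name): name is "scene" or "side" or "wrist"; returns the picture (400x640x3 uint8, red, green, blue); there is no depth.
- manip.camera_info(name): a dict with "K" (3x3 intrinsics, pixels), "world_from_camera" (4x4, takes a point from camera to world coordinates). Camera axes: x right, y down, z forward; pixel columns grow to the right and rows downward; lengths in m; the calibration is good to about 2 mm. A picture is of the moment at which its call begins: read the wrist's pose just before it. camera_info takes no time and is no camera call; for the wrist camera it gives the pose at the moment of the call.
- manip.finish_job(): hands the job in; it is judged then, once.
Trained networks look in the newest picture that a camera, given by its name, has taken for a name from the list of things; names that differ only in an ending like _2 or _b are one class to them, and where a whole thing is asked for, a point or a joint stands for the part that bears it (a point fixed in the world has none). Each returns a list of dicts, best first, with "score" (0 to 1); they miss things now and then, are a little off and sometimes report something else, mostly with a low value. They report only what shows in the picture. A call takes as long as a camera call. They do not tell look-alikes from the thing itself.
- manip.recognise(camera, name): "box" ([left, top, width, height] as shares, 0 to 1, of the picture: columns of its width, rows of its height, round what is visible of it).
- manip.cut_out(camera, name): "region" (400x640 bool, what is visible of it) and "box" ([left, top, width, height] as shares, 0 to 1, of the picture: columns of its width, rows of its height, round what is visible of it).
- manip.pinpoint(camera, name): "position" ([column, row] as shares, 0 to 1, of the picture: columns of its width, rows of its height: a listed point, or the origin of a listed thing).
The state is a dict: "clock": time; "qpos": joint angles; "joint_vel": joint speeds; "effort": joint torques, N m; "eef_pos": TCP position; "tcp_rot": TCP orientation; "wrist_force": force on the tool from outside, world axes, zero at the start; "torque": the same for the moment, N m; "finger_gap": finger opening in m; "grip_force": force on a finger pad.
Only numpy, scipy, OpenCV 4.12 (cv2) and the standard library are available. Lean on these libraries where they do the work, as an engineer would, in place of code of your own. Each camera call takes 0.05 s, during which the arm holds its last target. There are 200 camera calls.

TASK

A blue spray can stands in the way in front of the gauge pin: first stand it upright on the round cork mat. Then take the brass sleeve from the yellow slot of the rack, slide it along the level gauge pin as far as it will go, pull it off again, and put it in the green tray if it went fully home against the block or in the red tray if it stuck part way. Leave the other sleeve in its slot, keep the can upright, and do not push the tape roll, the screwdriver or the padlock about.

Things in the scene. Friction and masses are not known exactly. Their poses are not given: they have to be found in the camera images.
- spray_can: Blue spray can with a white band and a black cap, the obstacle: body 52 mm diameter up to 100 mm height, cap 41 mm diameter, 135 mm tall overall, about 220 g. Origin at the centre of its underside, z up. It starts upright on the bench just in front of the pin's nose. Not to be confused with the grey can with a red cap.
- mat: Round cork mat, 110 mm diameter, 4 mm thick, fixed to the bench, where the can belongs. Origin at the centre of its underside.
- gauge: Fixed plug gauge. Green block: 56 mm wide (x), its face at y = 0, 40 mm thick behind it (+y), top 105 mm above the bench. Level steel pin standing out of the face along -y. Base plate 70 mm wide, 12 mm high, reaching 50 mm in front of the face. Origin on the bench below the middle of the face; z up.
- gauge_seat (a point): Where the pin's axis meets the block's face, 80 mm above the bench; same axes as the gauge. Pin: 17 mm diameter (1.5 mm play all round in a sleeve), 52 mm long along -y, last 5 mm tapering to 9 mm. A sleeve fully home has its centre 25 mm in front of this point (y = -0.025); one that sticks stops with its centre about 54 mm in front of it.
- rack_next (a point): Centre of the slot with the yellow strip on the fixed aluminium rack (170 x 70 mm, 12 mm high): the sleeve to be gauged lies here. The point is on the lying sleeve's axis, 36 mm above the bench; y along that axis, x from the yellow slot to the grey. The sleeve lies on two 8 mm bars 20 mm apart, which stay between the fingers when it is gripped across its diameter from above.
- rack_wait (a point): Centre of the other slot, marked by a grey strip, 100 mm from the yellow one, same axes: the sleeve here stays.
- sleeve_a: Brass tube, outside diameter 32 mm, bore 20 mm at both ends, 50 mm long, 160 g; origin at its centre, y along its axis, which lies level. The two sleeves look alike and start in either slot: one is clear right through, the other has a ridge hidden inside, over the middle 10 mm of its length, that the pin cannot pass.
- sleeve_b: Brass tube, outside diameter 32 mm, bore 20 mm at both ends, 50 mm long, 160 g; origin at its centre, y along its axis, which lies level. The two sleeves look alike and start in either slot: one is clear right through, the other has a ridge hidden inside, over the middle 10 mm of its length, that the pin cannot pass.
- tray_good: Green open tray for sleeves that fit, fixed: 120 (x) x 100 (y) x 40 mm high, walls and floor 4 mm. Origin at the centre of its underside.
- tray_reject: Red open tray for sleeves that stick, same size, fixed. Origin at the centre of its underside. The green and red trays may change places.
- tape_roll: Bystander: grey roll of tape lying flat, 70 mm diameter, 25 mm high.
- screwdriver: Bystander: screwdriver with a yellow handle, 120 mm long, lying flat.
- padlock: Bystander: small brass padlock lying flat, 40 x 34 x 14 mm with a shackle.
Not all that is in view belongs to the job. Of the things like the tray_reject, leave any that is purple or white; of the rest the larger one is meant.

How it is judged:
By the outcome, as a careful person would: the job done as asked, in the order asked, and still so for the second after the job is handed in, with the robot touching nothing.
It also fails if it takes over 64 s, if anything falls off the work surface, if the arm or the gripper's body presses on something with over 40 N, if the wrist force passes 120 N, or if a joint passes its speed limit or range.

## Working session

There is one attempt and no reset: what is moved stays moved. The work goes in short steps, Python scripts to look and compute and a tool call to move; the robot and the scene stay as the last step left them, time stands still between calls to the robot, and variables do not carry over. Pictures are saved under pics/ and viewed, at most 10 in all, crops included, and the job is handed in when it is done.

Besides the shell and the picture viewer there is one more tool, called after ">>>" by a JSON object that holds its "fn" and its "kwargs", one argument or row to a line. step_arm: Moves the arm, as the interface text tells. Its arguments: {"type":"object","properties":{"series":{"type":"array"},"hand":{"type":"number"},"newtons":{"type":"number"}},"required":["series"]}

```bash
mkdir -p pics; cat > h.py <<'E'
import numpy as np, cv2
from station import manip
def info(c):
    i=manip.camera_info(c); return np.array(i["K"]),np.array(i["world_from_camera"])
def ray(c,uv,z,I=None):
    K,T=I or info(c)
    d=T[:3,:3]@np.linalg.solve(K,[uv[0],uv[1],1]); o=T[:3,3]
    return o+d*(z-o[2])/d[2]
def proj(c,p):
    K,T=info(c); q=T[:3,:3].T@(np.array(p)-T[:3,3]); q=K@q; return q[:2]/q[2]
def save(c,n):
    im=manip.read_camera(c); cv2.imwrite("pics/"+n,im[:,:,::-1]); return im
E
python3 - <<'E'
from h import *
for c in ("scene","side"):
    save(c,c+"0.png"); print(c,np.round(info(c)[1],3).tolist(),info(c)[0][0,0])
hz=dict(spray_can=0,mat=0,gauge=0,gauge_seat=.08,rack_next=.036,rack_wait=.036,tray_good=0,tray_reject=0,sleeve_a=.036,tape_roll=0,screwdriver=0.01,padlock=0)
for n,z in hz.items():
  for c in ("scene","side"):
    for r in manip.pinpoint(c,n)[:4]:
        uv=np.array(r["position"])*[640,400]
        print(n,c,round(r["score"],2),uv.round(0),ray(c,uv,z).round(3)[:2])
print(manip.sense()["clock"],manip.sense()["tcp_rot"])
E
```

```text
scene [[-0.822, 0.318, -0.473, 0.958], [0.57, 0.464, -0.678, 0.517], [0.003, -0.827, -0.562, 0.653], [0.0, 0.0, 0.0, 1.0]] 372.2637121369394
side [[-0.974, -0.119, 0.19, 0.277], [-0.224, 0.585, -0.78, 0.765], [-0.018, -0.802, -0.597, 0.781], [0.0, 0.0, 0.0, 1.0]] 424.5058212201228
spray_can scene 0.88 [346. 341.] [0.661 0.167]
spray_can side 0.94 [230. 302.] [0.649 0.162]
mat scene 0.55 [441. 318.] [0.461 0.237]
mat side 0.92 [305. 343.] [0.446 0.235]
gauge scene 0.7 [388. 364.] [0.627 0.251]
gauge side 0.72 [258. 222.] [ 0.685 -0.137]
gauge side 0.66 [221. 335.] [0.632 0.253]
gauge_seat scene 0.63 [395. 341.] [0.626 0.258]
gauge_seat side 0.9 [214. 310.] [0.634 0.252]
gauge_seat side 0.24 [229. 303.] [0.61  0.227]
rack_next scene 0.98 [350. 236.] [ 0.481 -0.055]
rack_next side 0.69 [316. 244.] [ 0.486 -0.041]
rack_next side 0.64 [229. 302.] [0.635 0.19 ]
rack_next side 0.46 [282. 231.] [ 0.59  -0.074]
rack_wait scene 0.89 [313. 246.] [ 0.58  -0.077]
rack_wait scene 0.71 [348. 235.] [ 0.483 -0.061]
rack_wait side 0.89 [284. 234.] [ 0.58  -0.061]
rack_wait side 0.69 [347. 207.] [ 0.43
[... 422 characters left out ...]
t side 0.59 [396. 191.] [ 0.302 -0.376]
sleeve_a scene 0.75 [348. 236.] [ 0.486 -0.056]
sleeve_a scene 0.6 [312. 248.] [ 0.588 -0.069]
sleeve_a side 0.8 [319. 242.] [ 0.479 -0.048]
sleeve_a side 0.79 [285. 232.] [ 0.579 -0.068]
tape_roll scene 0.82 [278. 282.] [ 0.696 -0.051]
tape_roll side 0.91 [246. 242.] [ 0.688 -0.048]
screwdriver scene 0.8 [404. 273.] [0.441 0.104]
padlock scene 0.65 [261. 256.] [ 0.691 -0.153]
padlock scene 0.61 [407. 273.] [0.427 0.102]
padlock scene 0.51 [265. 215.] [ 0.6   -0.305]
padlock side 0.75 [256. 222.] [ 0.691 -0.135]
padlock side 0.45 [349. 207.] [ 0.435 -0.265]
padlock side 0.17 [285. 234.] [ 0.592 -0.103]
1.3 [2.22129420e+00 2.22149204e+00 8.20402248e-05]
```

View pics/scene0.png

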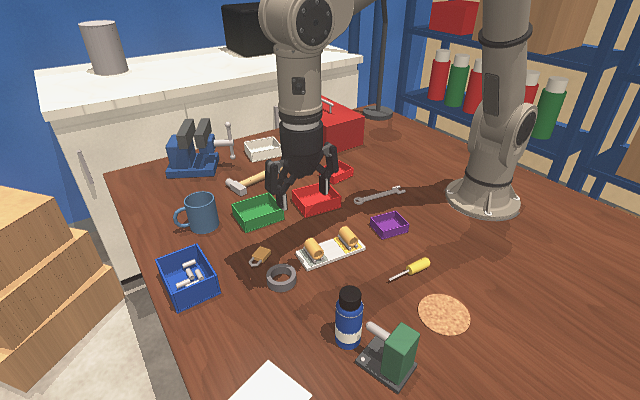

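View pics/side0.png

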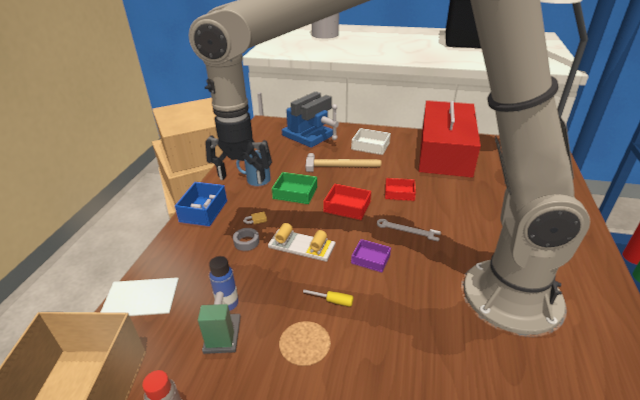

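Blue can: scene (348,318), side (222,283); the grey can with the red cap at side (160,390) is a decoy. Red trays: large one at scene (316,198), small one at (342,172), which I rule out; the purple (389,224) and white (262,150) ones are out too. Sleeves: scene (348,237), yellow slot, and (314,248). Now a close crop and a wrist view.

```bash
python3 - <<'E'
from h import *
im=cv2.imread("pics/scene0.png"); im2=cv2.imread("pics/side0.png")
a=cv2.resize(im[220:275,285:375],(450,275),interpolation=cv2.INTER_CUBIC)
b=cv2.resize(im[280:390,330:430],(300,330),interpolation=cv2.INTER_CUBIC)
c=cv2.resize(im2[210:260,260:340],(440,275),interpolation=cv2.INTER_CUBIC)
o=np.zeros((560,760,3),np.uint8); o[:275,:450]=a;o[:330,455:755]=b;o[280:555,:440]=c
cv2.imwrite("pics/crop1.png",o)
save("wrist","w0.png"); print(info("wrist"))
E
```

```text
(array([[332.76896593,   0.        , 325.68925135],
       [  0.        , 332.76896593, 194.4761198 ],
       [  0.        ,   0.        ,   1.        ]]), array([[ 9.99998906e-01,  1.43842540e-03,  3.44278881e-04,
         6.49076521e-01],
       [ 1.47739775e-03, -9.60436003e-01, -2.78496859e-01,
         7.14221692e-02],
       [-6.99391239e-05,  2.78497063e-01, -9.60437078e-01,
         3.73039427e-01],
       [ 0.00000000e+00,  0.00000000e+00,  0.00000000e+00,
         1.00000000e+00]]))
```

View pics/crop1.png

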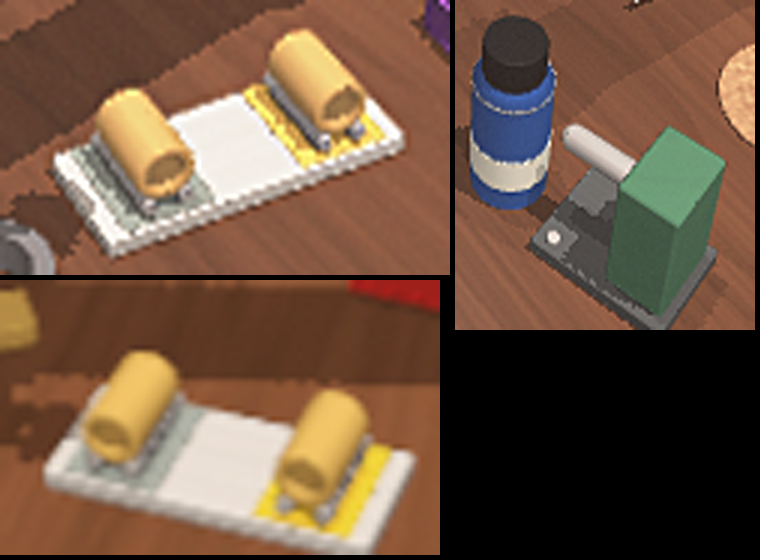

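View pics/w0.png

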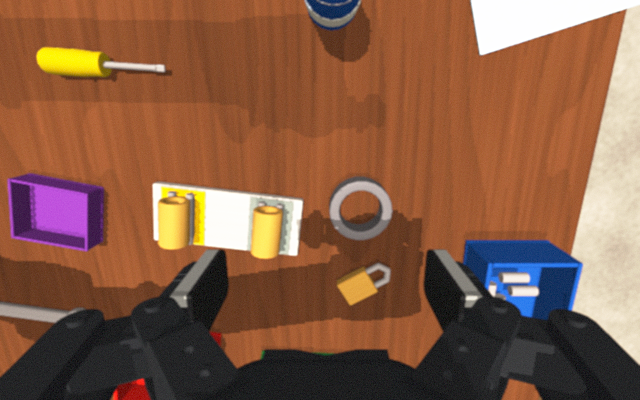

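The crop confirms it: the yellow strip is under the sleeve at scene (348,237), nearer the robot, and the grey one is under (314,248). The blue can stands at the pin's nose. I'll move over the gauge for a precise wrist view.

>>> {"fn": "step_arm", "kwargs": {
  "series": [
    [[5,-1,-2,0],[9,-2,-5,0],[13,-3,-8,0],[17,-3,-8,0],[17,-3,-8,0],[17,-3,-8,0]]
  ]
}}

```text
clock: 1.95
eef_pos: [0.6196, 0.1718, 0.3283]
tcp_rot: [-2.217, -2.225, -0.0]
wrist_force: [-0.2, -1.7, -0.9]
finger_gap: 0.0853
grip_force: 0.0
```

```bash
python3 - <<'E'
from h import *
s=manip.sense(); print(s["eef_pos"],s["tcp_rot"],s["clock"])
save("wrist","w1.png")
for n,z in dict(spray_can=0,mat=0,gauge=0,gauge_seat=.08,rack_next=.036,rack_wait=.036,screwdriver=0.01).items():
    for r in manip.pinpoint("wrist",n)[:3]:
        uv=np.array(r["position"])*[640,400]
        print(n,round(r["score"],2),uv.round(0),ray("wrist",uv,z).round(4)[:2])
print(repr(info("wrist")[1]))
E
```

```text
[0.61957576 0.17181315 0.32828262] [-2.21745276e+00 -2.22542166e+00 -1.14707631e-04] 1.95
spray_can 0.94 [352. 156.] [0.6555 0.1625]
mat 0.91 [196. 104.] [0.4484 0.2314]
mat 0.42 [335.  88.] [0.6315 0.2516]
gauge 0.61 [331.  92.] [0.6263 0.247 ]
gauge 0.33 [233. 311.] [ 0.4734 -0.083 ]
gauge_seat 0.69 [337.  85.] [0.6317 0.2524]
rack_next 0.56 [232. 313.] [ 0.483  -0.0604]
rack_wait 0.8 [299. 321.] [ 0.5798 -0.0746]
screwdriver 0.6 [193. 197.] [0.4343 0.1079]
screwdriver 0.2 [336.  88.] [0.6325 0.2521]
array([[ 9.99999943e-01, -1.97878893e-05, -3.37731579e-04,
         6.19363589e-01],
       [-1.13149730e-04, -9.60360655e-01, -2.78760468e-01,
         2.40427600e-01],
       [-3.18828039e-04,  2.78760491e-01, -9.60360603e-01,
         4.52852317e-01],
       [ 0.00000000e+00,  0.00000000e+00,  0.00000000e+00,
         1.00000000e+00]])
```

View pics/w1.png

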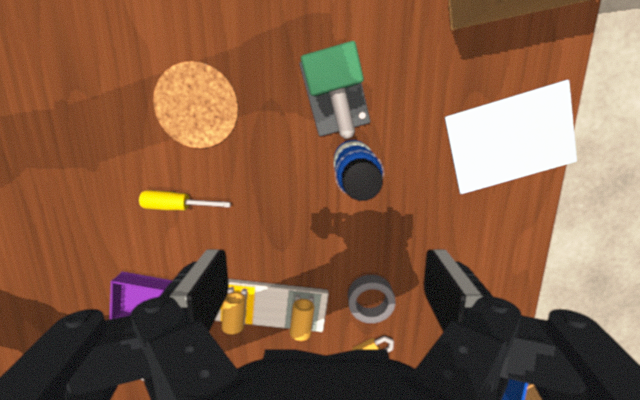

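The mat is at wrist (195,103), the can's cap at (362,181), and the pin runs from (338,90) to (348,133) with the green block top at (332,68). Next I measure these by projection.

```bash
cat > gauge.py <<'E'
from h import *
def wpts(mask,z,I):
    v,u=np.nonzero(mask); return np.array([ray("wrist",(a,b),z,I)[:2] for a,b in zip(u,v)])
def big(m):
    n,l,s,c=cv2.connectedComponentsWithStats(m.astype(np.uint8)); return l==1+np.argmax(s[1:,4])
E
python3 - <<'E'
from gauge import *
I=info("wrist"); im=cv2.imread("pics/w1.png"); h=cv2.cvtColor(im,cv2.COLOR_BGR2HSV)
H,S,V=[h[...,i].astype(int) for i in range(3)]
g=big((H>45)&(H<90)&(S>80)&(V>40)); g[:, :280]=0
print("green V hist",np.percentile(V[g],[5,25,50,75,95]))
t=big(g&(V>np.median(V[g])*.85))
P=wpts(t,.105,I)
r=cv2.minAreaRect((P*1000).astype(np.float32)); print("top",r, cv2.boxPoints(r))
for lab,z,n in (("mat",.004,"mat"),):
    m=manip.cut_out("wrist",n)[0]["region"]; P=wpts(m,z,I); (c,rad)=cv2.minEnclosingCircle((P*1000).astype(np.float32)); print(n,P.mean(0),c,rad)
cap=np.zeros_like(g); cap[150:205,330:395]=1; cap=big(cap&(V<55)&(S<130))
P=wpts(cap,.135,I); print("cap",P.mean(0),cv2.minEnclosingCircle((P*1000).astype(np.float32)))
# pin: bright grey
pin=np.zeros_like(g); pin[88:140,325:360]=1; pin=big(pin&(S<60)&(V>120)); P=wpts(pin,.0885,I)
print("pin",cv2.minAreaRect((P*1000).astype(np.float32)),P.mean(0),pin.sum())
vx=cv2.fitLine((P*1000).astype(np.float32),cv2.DIST_L2,0,.01,.01).ravel(); print(vx,np.degrees(np.arctan2(vx[0],-vx[1])))
E
```

```text
green V hist [121.85 153.   157.   161.   180.  ]
top ((625.7118530273438, 268.6513977050781), (53.11613082885742, 37.66242599487305), 14.887636184692383) [[595.2071  280.02704]
 [604.8835  243.6289 ]
 [656.2166  257.27576]
 [646.5402  293.6739 ]]
mat [0.4495614  0.23192336] (449.4635925292969, 230.4191131591797) 54.45887756347656
cap [0.65584747 0.16176458] ((654.481689453125, 163.63174438476562), 20.785741806030273)
pin ((636.9967651367188, 223.75547790527344), (16.0286865234375, 50.94104766845703), 14.439035415649414) [0.63704289 0.22410431] 688
[ 2.4447814e-01 -9.6965480e-01  6.3704291e+02  2.2410431e+02] 14.150994
```

>>> {"fn": "step_arm", "kwargs": {
  "series": [
    [[-0.7,3.5,3,0],[-0.7,3.5,8,0],[-0.7,3.5,13,0],[-0.7,3.5,17,0],[-0.7,3.5,20,0],[-0.7,3.5,21.2,0],[-0.7,3.5,21.2,0],[-0.7,3.5,21.2,0]]
  ]
}}

```text
clock: 3.2
eef_pos: [0.6563, 0.1633, 0.1181]
tcp_rot: [2.221, 2.22, 0.004]
wrist_force: [-0.0, 0.2, -0.2]
finger_gap: 0.0853
grip_force: 0.0
```

>>> {"fn": "step_arm", "kwargs": {
  "series": [
    [[0,0,0,0],[0,0,0,0],[0,0,0,0],[0,0,0,0],[0,0,0,0],[0,0,0,0],[0,0,0,0],[0,0,0,0]]
  ],
  "hand": 0,
  "newtons": 50
}}

```text
clock: 4.0
eef_pos: [0.6561, 0.1633, 0.1195]
tcp_rot: [2.221, 2.22, 0.005]
wrist_force: [-2.3, -0.9, 9.2]
finger_gap: 0.0407
grip_force: 42.6
```

>>> {"fn": "step_arm", "kwargs": {
  "series": [
    [[0,0,-1,0],[0,0,-4,0],[0,0,-8,0],[0,0,-11,0],[0.5,-2,-12,0],[1.5,-5,-12,0],[3,-9,-12,0],[4,-13,-12,0]]
  ]
}}

```text
clock: 4.8
eef_pos: [0.5232, 0.2039, 0.2362]
tcp_rot: [-2.221, -2.221, -0.0]
wrist_force: [0.2, 0.4, -2.4]
finger_gap: 0.0401
grip_force: 52.7
```

>>> {"fn": "step_arm", "kwargs": {
  "series": [
    [[1.3,-4,0,0],[2.3,-6.6,1,0],[2.8,-7.6,3,0],[2.8,-7.6,6,0],[2.8,-7.6,8,0],[2.8,-7.6,9.5,0],[2.8,-7.6,10.3,0],[2.8,-7.6,10.3,0]]
  ]
}}

```text
clock: 5.6
eef_pos: [0.4482, 0.2305, 0.1324]
tcp_rot: [-2.221, -2.221, 0.004]
wrist_force: [-0.4, -0.2, -2.4]
finger_gap: 0.0396
grip_force: 52.7
```

```bash
python3 - <<'E'
from h import *
im=save("side","s2.png"); s=manip.sense(); print(s["eef_pos"],s["wrist_force"],s["finger_gap"])
m=manip.cut_out("side","mat")[0]["region"]
o=im[...,::-1][240:400,220:400]; cv2.imwrite("pics/s2c.png",cv2.resize(o,None,fx=3,fy=3,interpolation=2))
E
```

```text
[0.44895162 0.23094952 0.13336624] [-0.23962406  0.354969   -0.94445573] 0.040005589755215384
```

View pics/s2c.png

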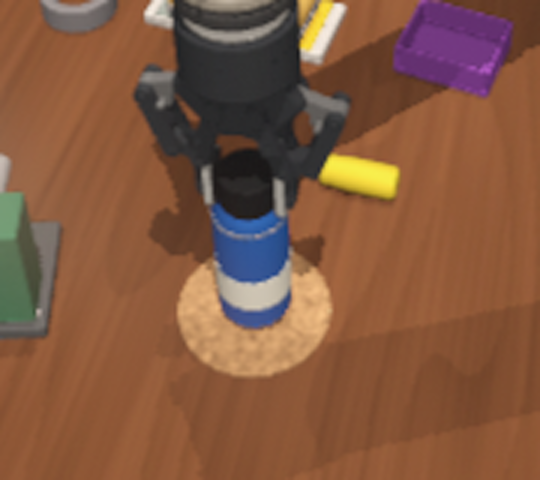

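The can is upright and about 1 cm above the mat, over its centre in x and y. I'll lower it gently.

>>> {"fn": "step_arm", "kwargs": {
  "series": [
    [[0,0,0.3,0],[0,0,0.6,0],[0,0,0.8,0],[0,0,0.9,0],[0,0,0.9,0]]
  ]
}}

```text
clock: 6.2
eef_pos: [0.4491, 0.2311, 0.1244]
tcp_rot: [2.221, 2.221, 0.0]
wrist_force: [-0.1, 0.8, -0.5]
finger_gap: 0.0401
grip_force: 52.9
```

>>> {"fn": "step_arm", "kwargs": {
  "series": [
    [[0,0,0.05,0],[0,0,0.1,0],[0,0,0.15,0],[0,0,0.15,0]]
  ]
}}

```text
clock: 6.6
eef_pos: [0.4492, 0.2312, 0.1244]
tcp_rot: [2.221, 2.221, 0.001]
wrist_force: [-3.4, -1.1, 11.0]
finger_gap: 0.0399
grip_force: 54.9
```

>>> {"fn": "step_arm", "kwargs": {
  "series": [
    [[0,0,0,0],[0,0,0,0],[0,0,0,0],[0,0,0,0],[0,0,-2,0],[0,0,-6,0],[0,0,-10,0],[0,0,-14,0]]
  ],
  "hand": 8.5
}}

```text
clock: 7.4
eef_pos: [0.4487, 0.2308, 0.2641]
tcp_rot: [-2.221, -2.222, 0.001]
wrist_force: [0.9, 0.3, -0.1]
finger_gap: 0.0852
grip_force: 0.0
```

>>> {"fn": "step_arm", "kwargs": {
  "series": [
    [[-3,1,-1,0],[-8,2,-1,0],[-13,4,-1,0],[-18,6,0,0],[-23,8,2,0],[-27,8,4,0],[-28,8,5,0],[-28,8,5,0]]
  ]
}}

```text
clock: 8.2
eef_pos: [0.5272, -0.0534, 0.2104]
tcp_rot: [-2.228, -2.212, 0.008]
wrist_force: [-0.4, 1.1, -0.1]
finger_gap: 0.0855
grip_force: 0.0
```

```bash
python3 - <<'E'
from gauge import *
manip.read_camera("scene")
im=save("wrist","w3.png"); I=info("wrist"); s=manip.sense(); print(s["eef_pos"],s["tcp_rot"],s["clock"])
for n,z in dict(rack_next=.036,rack_wait=.036,sleeve_a=.036).items():
    for r in manip.pinpoint("wrist",n)[:2]:
        uv=np.array(r["position"])*[640,400]; print(n,round(r["score"],2),uv.round(0),ray("wrist",uv,z).round(4)[:2])
for r in manip.cut_out("wrist","sleeve_a"):
    P=wpts(r["region"],.036,I); q=cv2.minAreaRect((P*1000).astype(np.float32)); v=cv2.fitLine((P*1000).astype(np.float32),cv2.DIST_L2,0,.01,.01).ravel()
    print(round(r["score"],2),np.round(r["box"],3),P.mean(0),q,np.degrees(np.arctan2(v[0],-v[1])))
hs=cv2.cvtColor(im,cv2.COLOR_RGB2HSV)
m=manip.pinpoint("scene","spray_can")[0]; uv=np.array(m["position"])*[640,400]; print(uv,ray("scene",uv,.004))
E
```

```text
[ 0.52896354 -0.04849105  0.21261353] [-2.22115523e+00 -2.22050633e+00 -1.95755737e-04] 8.3
sleeve_a 0.58 [383. 193.] [ 0.5838 -0.0613]
sleeve_a 0.18 [211.   2.] [0.4353 0.0987]
0.91 [0.408 0.387 0.055 0.161] [ 0.48569021 -0.05559492] ((485.59613037109375, -56.7639274597168), (57.575965881347656, 32.0159912109375), 83.00302124023438) 172.23384
0.78 [0.569 0.418 0.069 0.151] [ 0.5851206  -0.06668962] ((585.0927734375, -67.30717468261719), (57.88890075683594, 32.37734603881836), 83.70811462402344) 175.51208
[441.6 312.4] [0.45181137 0.22955679 0.004     ]
```

View pics/w3.png

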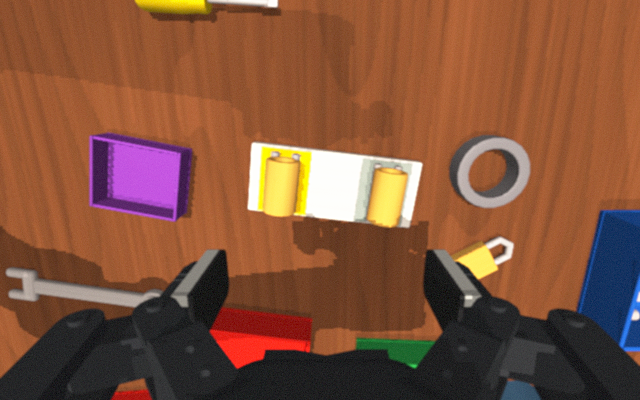

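Sleeve in the yellow slot is at wrist (281,184), the other one at (387,194), and the rack is clear around the fingers. I'll approach at yaw +6.3°.

>>> {"fn": "step_arm", "kwargs": {
  "series": [
    [[-0.8,-4.35,3,6.3],[-0.8,-4.35,8,6.3],[-0.8,-4.35,11,6.3],[-0.8,-4.35,14,6.3],[-0.8,-4.35,16,6.3],[-0.8,-4.35,17.3,6.3],[-0.8,-4.35,17.8,6.3],[-0.8,-4.35,17.8,6.3]]
  ],
  "hand": 6.5
}}

```text
clock: 9.35
eef_pos: [0.4859, -0.0567, 0.0349]
tcp_rot: [2.339, 2.097, 0.0]
wrist_force: [0.3, 0.3, 0.7]
finger_gap: 0.0649
grip_force: 0.0
```

>>> {"fn": "step_arm", "kwargs": {
  "series": [
    [[0,0,0,0],[0,0,0,0],[0,0,0,0],[0,0,0,0],[0,0,0,0],[0,0,0,0]]
  ],
  "hand": 0,
  "newtons": 60
}}

```text
clock: 9.95
eef_pos: [0.4859, -0.0569, 0.036]
tcp_rot: [2.34, 2.095, 0.001]
wrist_force: [-1.6, 0.7, 6.4]
finger_gap: 0.0297
grip_force: 59.1
```

>>> {"fn": "step_arm", "kwargs": {
  "series": [
    [[0,0,-2,0],[0,0,-5,0],[0,0,-9,0],[2,1.5,-10,-4],[5,3.5,-10,-8],[9,6,-10,-13],[13,8.6,-10,-18],[17,11.3,-10,-20.8]]
  ]
}}

```text
clock: 10.75
eef_pos: [0.6173, 0.1009, 0.1353]
tcp_rot: [1.92, 2.486, 0.001]
wrist_force: [0.6, 0.3, -1.5]
finger_gap: 0.0296
grip_force: 59.8
```

```bash
python3 - <<'E'
from h import *
from scipy.spatial.transform import Rotation as R
s=manip.sense(); Rm=R.from_rotvec(s["tcp_rot"]).as_matrix(); print(s["eef_pos"],s["finger_gap"],Rm.round(3).tolist())
seat=np.array([.6305,.2493,.080]); ax=np.array([-.2504,.9682,0])
print(Rm.T@(seat-.105*ax-s["eef_pos"])*100, "yaw",np.degrees(np.arctan2(-Rm[0,0],Rm[1,0])))
E
```

```text
[0.61729005 0.10089831 0.13532389] 0.02956672738382719 [[-0.253, 0.968, 0.001], [0.968, 0.253, 0.0], [0.0, 0.001, -1.0]]
[3.52474692 4.999341   5.53543467] yaw 14.629636918424527
```

>>> {"fn": "step_arm", "kwargs": {
  "series": [
    [[0.6,3,1,0],[1.5,5,3,0],[2.5,5.0,4.5,0],[3.5,5.0,5.4,0],[3.5,5.0,5.5,0],[3.5,5.0,5.5,0]]
  ]
}}

```text
clock: 11.35
eef_pos: [0.6554, 0.1456, 0.0801]
tcp_rot: [1.923, 2.484, -0.001]
wrist_force: [-0.8, -1.3, -1.4]
finger_gap: 0.0301
grip_force: 59.8
```

```bash
python3 - <<'E'
from h import *
from scipy.spatial.transform import Rotation as R
w=save("wrist","w4.png"); a=save("scene","sc4.png"); b=save("side","sd4.png")
s=manip.sense(); Rm=R.from_rotvec(s["tcp_rot"]).as_matrix(); print(s["eef_pos"])
seat=np.array([.6305,.2493,.080]); ax=np.array([-.2504,.9682,0])
print(Rm.T@(seat-.105*ax-s["eef_pos"])*100, "yaw",np.degrees(np.arctan2(-Rm[0,0],Rm[1,0])))
o=np.zeros((580,800,3),np.uint8)
def put(im,c,p,x,y,w,h,f,pts):
    im=im[:,:,::-1]; z=cv2.resize(im[y:y+h,x:x+w],(w*f,h*f),interpolation=2)
    for q in pts:
        u=((proj(c,q)-[x,y]+.5)*f).astype(int); cv2.circle(z,tuple(int(i) for i in u),2,(255,0,255),-1)
    o[p[1]:p[1]+h*f,p[0]:p[0]+w*f]=z
t=np.array(s["eef_pos"])
pts=[seat,seat-.052*ax,t-.025*ax,t+.025*ax]
put(w,"wrist",(0,0),250,40,200,145,2,pts)
put(a,"scene",(410,0),300,270,130,120,3,pts)
put(b,"side",(0,300),170,250,120,90,3,pts)
cv2.imwrite("pics/c4.png",o)
E
```

```text
[0.6567561  0.1448928  0.08118064]
[0.26515692 0.07164855 0.11800975] yaw 14.423655173022867
```

View pics/c4.png

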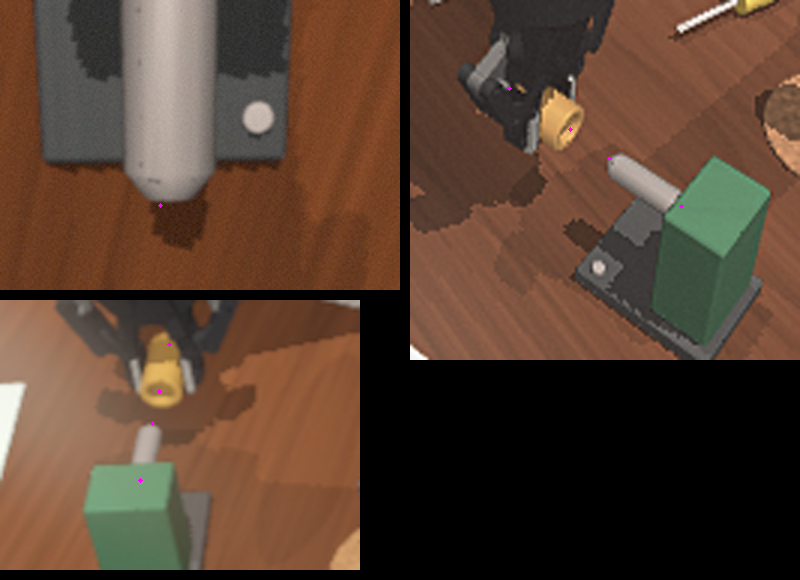

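The wrist view shows the pin parallel to the tool (yaw right), about 2 mm towards tool +y. In scene and side the sleeve sits slightly high. I'll correct, come closer, and check once more at high zoom.

>>> {"fn": "step_arm", "kwargs": {
  "series": [
    [[0.7,0.25,0.2,0],[1.5,0.25,0.2,0],[2.1,0.25,0.2,0],[2.1,0.25,0.2,0],[2.1,0.25,0.2,0]]
  ]
}}

```text
clock: 12.0
eef_pos: [0.6532, 0.1674, 0.0778]
tcp_rot: [1.922, 2.485, -0.0]
wrist_force: [0.3, -0.3, -1.2]
finger_gap: 0.0299
grip_force: 59.9
```

```bash
python3 - <<'E'
from h import *
from scipy.spatial.transform import Rotation as R
w=save("wrist","w5.png"); a=save("scene","sc5.png"); b=save("side","sd5.png")
s=manip.sense(); print(s["eef_pos"])
o=np.zeros((600,800,3),np.uint8)
def put(im,p,x,y,w,h,f):
    o[p[1]:p[1]+h*f,p[0]:p[0]+w*f]=cv2.resize(im[y:y+h,x:x+w,::-1],(w*f,h*f),interpolation=2)
put(a,(0,0),330,295,66,50,6)
put(b,(0,302),200,270,66,49,6)
put(w,(400,0),250,70,130,200,3)
cv2.imwrite("pics/c5.png",o)
E
```

```text
[0.65347078 0.16635295 0.07783296]
```

View pics/c5.png

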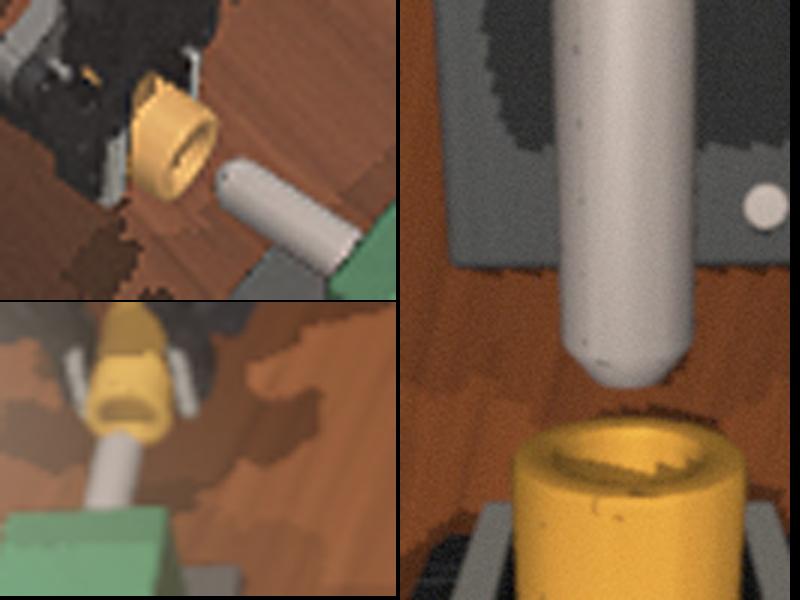

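Lateral alignment is good in the wrist crop (sleeve centre column 629, nose 628), and in the scene crop the bore lies on the extension of the pin's axis. Inserting in steps while watching the force.

>>> {"fn": "step_arm", "kwargs": {
  "series": [
    [[0.4,0,0,0],[0.8,0,0,0],[1.2,0,0,0],[1.6,0,0,0],[2.0,0,0,0],[2.0,0,0,0]]
  ]
}}

```text
clock: 12.75
eef_pos: [0.6484, 0.1871, 0.0784]
tcp_rot: [1.922, 2.485, 0.001]
wrist_force: [0.5, 0.0, 1.0]
finger_gap: 0.0294
grip_force: 60.2
```

>>> {"fn": "step_arm", "kwargs": {
  "series": [
    [[0.3,0,-0.05,0],[0.6,0,-0.05,0],[0.9,0,-0.05,0],[1.2,0,-0.05,0],[1.5,0,-0.05,0],[1.5,0,-0.05,0]]
  ]
}}

```text
clock: 13.35
eef_pos: [0.6445, 0.2017, 0.0785]
tcp_rot: [-1.922, -2.485, -0.001]
wrist_force: [-0.7, -1.2, 1.6]
finger_gap: 0.0301
grip_force: 60.2
```

>>> {"fn": "step_arm", "kwargs": {
  "series": [
    [[0.3,0,-0.05,0],[0.7,0,-0.05,0],[1.1,0,-0.05,0],[1.5,0,-0.05,0],[1.8,0,-0.05,0],[1.8,0,-0.05,0]]
  ]
}}

```text
clock: 13.95
eef_pos: [0.6396, 0.2195, 0.0787]
tcp_rot: [-1.921, -2.485, -0.001]
wrist_force: [0.2, 0.7, -1.3]
finger_gap: 0.0298
grip_force: 60.0
```

>>> {"fn": "step_arm", "kwargs": {
  "series": [
    [[0.2,0,0,0],[0.4,0,0,0],[0.6,0,0,0],[0.7,0,0,0],[0.8,0,0,0],[0.8,0,0,0]]
  ]
}}

```text
clock: 14.55
eef_pos: [0.6379, 0.2263, 0.0787]
tcp_rot: [-1.923, -2.484, 0.0]
wrist_force: [-0.3, 0.0, -1.2]
finger_gap: 0.0297
grip_force: 60.0
```

>>> {"fn": "step_arm", "kwargs": {
  "series": [
    [[0.1,0,0,0],[0.2,0,0,0],[0.3,0,0,0],[0.4,0,0,0],[0.4,0,0,0]]
  ]
}}

```text
clock: 15.05
eef_pos: [0.6375, 0.2281, 0.0789]
tcp_rot: [1.923, 2.482, -0.002]
wrist_force: [1.1, -4.3, 0.1]
finger_gap: 0.0296
grip_force: 59.9
```

>>> {"fn": "step_arm", "kwargs": {
  "series": [
    [[0.1,0,0,0],[0.2,0,0,0],[0.3,0,0,0],[0.3,0,0,0]]
  ]
}}

```text
clock: 15.45
eef_pos: [0.6375, 0.228, 0.0789]
tcp_rot: [1.924, 2.478, -0.006]
wrist_force: [1.8, -8.3, -0.2]
finger_gap: 0.0297
grip_force: 60.0
```

```bash
python3 - <<'E'
from h import *
w=save("wrist","w6.png"); b=save("side","sd6.png"); a=save("scene","sc6.png")
o=np.zeros((600,800,3),np.uint8)
def put(im,p,x,y,w,h,f):
    o[p[1]:p[1]+h*f,p[0]:p[0]+w*f]=cv2.resize(im[y:y+h,x:x+w,::-1],(w*f,h*f),interpolation=2)
put(a,(0,0),330,295,80,60,5); put(b,(0,302),190,260,80,59,5); put(w,(402,0),230,30,195,250,2)
cv2.imwrite("pics/c6.png",o)
E
```

```text
(no output)
```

View pics/c6.png

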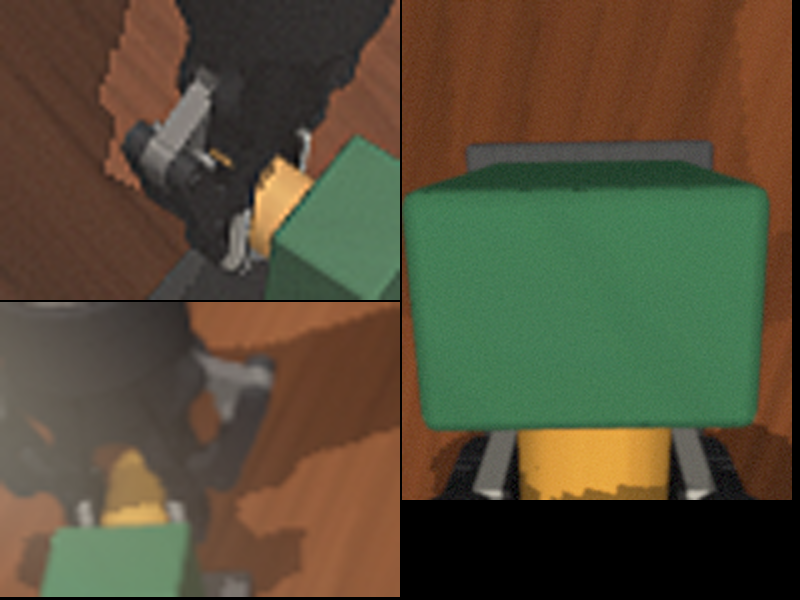

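The sleeve's end is flush against the block in all three views (wrist crop (595,430)), with the contact force rising: fully home, so it goes to the green tray. Pulling off along the axis and locating the tray.

>>> {"fn": "step_arm", "kwargs": {
  "series": [
    [[-1,0,0,0],[-2.5,0,0,0],[-4,0,0,0],[-5.5,0,0,0],[-7,0,0,0],[-8.5,0,0,0],[-10,0,0,0],[-10,0,0,0]]
  ]
}}

```text
clock: 16.4
eef_pos: [0.6623, 0.1315, 0.0789]
tcp_rot: [1.928, 2.478, -0.002]
wrist_force: [0.1, -0.8, -1.5]
finger_gap: 0.0305
grip_force: 59.9
```

```bash
python3 - <<'E'
from gauge import *
for c,f in (("scene","scene0.png"),("side","side0.png")):
    im=cv2.imread("pics/"+f); h=cv2.cvtColor(im,cv2.COLOR_BGR2HSV); H,S,V=[h[...,i].astype(int) for i in range(3)]
    m=(H>50)&(H<85)&(S>100); m[260:]=0; m[:150]=0
    if c=="scene": m[:,:200]=0; m[:,330:]=0
    else: m[:,:240]=0; m[:,340:]=0
    m=big(m); v,u=np.nonzero(m); print(c,u.min(),u.max(),v.min(),v.max())
    I=info(c)
    P=np.array([ray(c,(a,b),.04,I)[:2] for a,b in zip(u,v)])*1000
    # rim: model footprint 120x100 hull fit on far side
    print(P.min(0),P.max(0),cv2.minAreaRect(P.astype(np.float32)))
s=manip.sense(); print(s["eef_pos"],s["tcp_rot"],s["finger_gap"])
E
```

```text
scene 231 283 193 232
[ 562.28297803 -357.03184015] [ 699.61807664 -210.74549025] ((630.5564575195312, -283.6814880371094), (145.15310668945312, 130.9383544921875), 86.37791442871094)
side 272 316 172 203
[ 545.67350718 -356.50781007] [ 679.49907422 -203.20455966] ((613.062255859375, -279.848388671875), (148.29075622558594, 133.98605346679688), 87.33963012695312)
[0.66231227 0.13147318 0.07888456] [ 1.92779833e+00  2.47792970e+00 -2.37333184e-03] 0.030456922908363892
```

>>> {"fn": "step_arm", "kwargs": {
  "series": [
    [[0,0,-3,0],[0,0,-7,0],[-2,0,-12,0],[-5,-1,-16,3],[-9,-3,-18,6],[-14,-5,-18,9],[-18.5,-7,-18,12],[-23,-9,-18,14.5]]
  ]
}}

```text
clock: 17.2
eef_pos: [0.6323, -0.1049, 0.2594]
tcp_rot: [2.221, 2.221, 0.002]
wrist_force: [1.5, -0.5, -2.0]
finger_gap: 0.0297
grip_force: 59.9
```

```bash
cat > go.py <<'E'
import sys
from h import *
from scipy.spatial.transform import Rotation as R
s=manip.sense(); Rm=R.from_rotvec(s["tcp_rot"]).as_matrix()
print(s["clock"],s["eef_pos"],s["finger_gap"],"yaw",np.degrees(np.arctan2(-Rm[0,0],Rm[1,0])))
t=np.array([float(x) for x in sys.argv[1:4]]); print((Rm.T@(t-s["eef_pos"])*100).round(2))
E
python3 go.py .62 -.27 .26
```

```text
17.2 [ 0.63233004 -0.10490211  0.25939727] 0.029689372311081538 yaw -0.005259373209915247
[-16.51  -1.23  -0.07]
```

>>> {"fn": "step_arm", "kwargs": {
  "series": [
    [[-4,-0.5,0,0],[-8.5,-1,0,0],[-13,-1.2,0,0],[-16,-1.2,0,0],[-16.5,-1.2,0,0],[-16.5,-1.2,0,0]]
  ]
}}

```text
clock: 17.8
eef_pos: [0.6204, -0.2697, 0.2585]
tcp_rot: [-2.223, -2.219, -0.001]
wrist_force: [-0.4, 1.4, -0.8]
finger_gap: 0.0293
grip_force: 59.9
```

```bash
python3 - <<'E'
from gauge import *
im=save("wrist","w7.png")[:,:,::-1]; I=info("wrist"); s=manip.sense(); print(s["eef_pos"])
for n in ("tray_good",):
    for r in manip.pinpoint("wrist",n)[:2]:
        uv=np.array(r["position"])*[640,400]; print(n,r["score"],uv,ray("wrist",uv,.004,I))
h=cv2.cvtColor(np.ascontiguousarray(im),cv2.COLOR_BGR2HSV); H,S,V=[h[...,i].astype(int) for i in range(3)]
m=big((H>50)&(H<85)&(S>100)&(V>40)); v,u=np.nonzero(m); print(u.min(),u.max(),v.min(),v.max(),m.sum())
P=wpts(m,.04,I)*1000; print(cv2.minAreaRect(P.astype(np.float32)))
for k in range(v.min(),v.max(),12): print(k,np.nonzero(m[k])[0][[0,-1]],end="; ")
E
```

```text
[ 0.62106884 -0.26762982  0.25854244]
tray_good 0.71 [324.928 192.32 ] [ 0.6193936  -0.30302885  0.004     ]
tray_good 0.39 [176.768 161.8  ] [ 0.44838105 -0.26690252  0.004     ]
271 384 151 243 7176
((620.7738037109375, -302.7318420410156), (104.00910186767578, 118.90865325927734), 87.43108367919922)
151 [278 282]; 163 [272 384]; 175 [272 383]; 187 [272 382]; 199 [272 381]; 211 [271 380]; 223 [272 379]; 235 [272 377];
```

>>> {"fn": "step_arm", "kwargs": {
  "series": [
    [[-2,0,3,2],[-3.4,0,7,2],[-3.4,0,12,2],[-3.4,0,16,2],[-3.4,0,19.5,2],[-3.4,0,22,2],[-3.4,0,23,2],[-3.4,0,23,2]]
  ]
}}

```text
clock: 18.7
eef_pos: [0.6206, -0.3006, 0.0274]
tcp_rot: [-2.255, -2.183, -0.0]
wrist_force: [-0.9, 0.3, -1.2]
finger_gap: 0.0299
grip_force: 59.8
```

```bash
python3 go.py .62 -.302 .0255
```

```text
18.7 [ 0.62058109 -0.30061102  0.02744364] 0.029912501366486755 yaw -1.850913838149225
[-0.14 -0.05  0.19]
```

Release with a limited opening, stay put for a moment, then rise.

>>> {"fn": "step_arm", "kwargs": {
  "series": [
    [[0,0,0.3,0],[0,0,0.4,0],[0,0,0.4,0],[0,0,0.4,0]]
  ]
}}

```text
clock: 19.1
eef_pos: [0.6212, -0.3035, 0.0259]
tcp_rot: [2.259, 2.181, 0.001]
wrist_force: [-0.1, -0.1, -1.3]
finger_gap: 0.0295
grip_force: 59.8
```

>>> {"fn": "step_arm", "kwargs": {
  "series": [
    [[0,0,0,0],[0,0,0,0],[0,0,0,0],[0,0,0,0],[0,0,0,0],[0,0,-1,0],[0,0,-4,0],[0,0,-8,0]]
  ],
  "hand": 5
}}

```text
clock: 19.9
eef_pos: [0.6192, -0.3024, 0.1041]
tcp_rot: [-2.257, -2.18, 0.003]
wrist_force: [0.8, 0.3, -0.3]
finger_gap: 0.0502
grip_force: 0.0
```

>>> {"fn": "step_arm", "kwargs": {
  "series": [
    [[0,0,-5,0],[0,0,-10,0],[0,0,-15,0],[0,0,-15,0],[0,0,-15,0],[0,0,-15,0]]
  ]
}}

```text
clock: 20.5
eef_pos: [0.6199, -0.3027, 0.2539]
tcp_rot: [-2.258, -2.181, 0.001]
wrist_force: [-0.8, 0.6, -0.1]
finger_gap: 0.0502
grip_force: 0.0
```

```bash
python3 - <<'E'
from gauge import *
im=save("wrist","w8.png"); save("scene","sc8.png"); save("side","sd8.png"); I=info("wrist"); s=manip.sense(); print(s["eef_pos"],s["finger_gap"],s["wrist_force"],s["clock"])
for c,z in (("wrist",.02),("scene",.02),("side",.02)):
    for n in ("sleeve_a","spray_can","tape_roll","padlock","screwdriver"):
        for r in manip.pinpoint(c,n)[:3]:
            uv=np.array(r["position"])*[640,400]; zz=.02 if n=="sleeve_a" else .004 if n=="spray_can" else 0
            print(c,n,round(r["score"],2),uv.round(0),ray(c,uv,zz).round(3)[:2], ray(c,uv,.036).round(3)[:2] if n=="sleeve_a" else "")
h=cv2.cvtColor(im,cv2.COLOR_RGB2HSV); H,S,V=[h[...,i].astype(int) for i in range(3)]
m=(H>12)&(H<30)&(S>130)&(V>120); m[:, :260]=0;m[:,400:]=0; m=big(m); print("brass",m.sum(),wpts(m,.02,I).mean(0),cv2.minAreaRect((wpts(m,.02,I)*1000).astype(np.float32)))
E
```

```text
[ 0.61987513 -0.30268521  0.25294147] 0.050209636459656946 [-0.20948439 -0.53715312 -0.99101053] 20.65
wrist sleeve_a 0.78 [327. 168.] [ 0.62  -0.305] [ 0.62  -0.302]
wrist padlock 0.83 [388.  19.] [ 0.688 -0.155] 
scene sleeve_a 0.85 [313. 247.] [ 0.575 -0.087] [ 0.585 -0.071]
scene sleeve_a 0.47 [260. 214.] [ 0.622 -0.292] [ 0.63  -0.272]
scene spray_can 0.85 [439. 307.] [0.446 0.217] 
scene tape_roll 0.92 [279. 284.] [ 0.698 -0.043] 
scene tape_roll 0.75 [393. 339.] [0.58  0.216] 
scene padlock 0.57 [261. 258.] [ 0.693 -0.147] 
scene screwdriver 0.55 [405. 272.] [0.427 0.095] 
side sleeve_a 0.75 [284. 235.] [ 0.585 -0.076] [ 0.578 -0.058]
side sleeve_a 0.41 [293. 193.] [ 0.616 -0.273] [ 0.609 -0.252]
side spray_can 0.72 [306. 343.] [0.444 0.237] 
side tape_roll 0.64 [248. 241.] [ 0.684 -0.051] 
side padlock 0.7 [259. 219.] [ 0.688 -0.153] 
side screwdriver 0.57 [326. 298.] [0.429 0.105] 
brass 1378 [ 0.61955769 -0.30369519] ((619.8968505859375, -304.608642578125), (54.6470947265625, 31.238475799560547), 87.483154296875)
```

```bash
python3 - <<'E'
from h import *
for c in ("scene","side"):
    manip.read_camera(c); b=np.array(manip.cut_out(c,"spray_can")[0]["box"])*[640,400,640,400]
    print(c,b.round(),"pred base/top",proj(c,[.45,.231,.004]).round(),proj(c,[.45,.231,.139]).round())
print(manip.finish_job())
E
```

```text
scene [429. 260.  38.  61.] pred base/top [443. 312.] [455. 267.]
side [291. 291.  22.  60.] pred base/top [304. 340.] [301. 298.]
the job is handed in; nothing more can be done
None
```

I stood the can upright on the cork mat. The yellow-slot sleeve went fully home on the pin, so I pulled it off and put it in the green tray. The other sleeve is still in its slot, and the job is handed in at about 21 s.

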